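# Unlock the microscope objectives' case by its three thumbwheels

### The arm

A 7-joint arm with a two-finger parallel gripper is mounted at the origin on the work surface. World frame = base frame: x ahead of the robot, y to its left, z up, the work surface at z = 0. Lengths are in m, angles in degrees, forces in N, time in s.
With the tool pointing down it reaches from about 0.35 to 0.9 m from the base axis. Payload 8.1 kg.
Tool frame: the origin (TCP) lies midway between the tips of the shut fingers; the grasp point (between the pads) lies 19 mm behind it; z points along the fingers, x is the direction in which the jaws open and shut, and the axes are right-handed (so a half turn about z gives the same grasp; the last joint's range is limited). The gripper opens to 85 mm and grips with 20 to 120 N. Pads are 22 mm wide; open, the fingers measure 114 mm over their backs; the gripper's body (76 mm by 85 mm) begins 54 mm behind the grasp point. The pads swing forward as they close: fully open they stand 13 mm farther back than shut.
Start: joints at [57.777, 24.895, 1.432, 90.138, -0.665, 64.973, -4.303], TCP at [0.277, -0.56, 0.231] pointing down, gripper open.
Joint ranges: [-149.89, 149.89], [-25.12, 119.58], [-72.63, 75.52], [4.76, 147.25], [-75.54, 255.54], [6.69, 114.76], [-157.13, 157.13]. Speed limits (degrees/s): [127.2, 127.2, 172.46, 172.46, 180, 180, 180].

### API

Orientations are given as [roll, pitch, yaw] about the fixed x, y, z axes, in that order (R = Rz(yaw) Ry(pitch) Rx(roll)).
In Python, from workcell import get_state, grab_frame, camera_params, sign_off gives the robot as it stands. The module is installed in compiled form; this text tells all that it offers.
- The arm moves only by the tool carry_out, never from a script. Its argument "steps" is a list of rows, each a list of 3 entries, a list of its own where there are three numbers: the shift along the world's x, y, z in mm, then the turn about the world's z in rad, then the closure in counts, from 0 (fully open) to 255 (shut). A call has 1 to 10 rows; each row shifts and turns the commanded pose from where the row before left it; what a row does not reach is not made up. A row lasts 1/10 s, in which the tool goes at most 50 mm and 8.59 degrees, less where a joint would pass 70% of its speed; a pose out of reach is approached as far as the arm can. A call is refused whole if a number of a shift passes 50 or a number of a turn 0.15, either way. A call with a gripper value outside its range is refused whole. The fingers move at their own pace and stop on an object; "squeeze" is the grip in N (left out, the last holds). Time passes only in rows, so rows that do not move let the fingers close. It gives the time, the measured TCP pose, the force and the opening at its end, in the units of the state.
- get_state(): the state, without advancing time (a new reading comes with each control period).
- grab_frame(name): name is "scene" or "top" or "wrist"; returns the picture (420x560x3 uint8, red, green, blue); there is no depth.
- camera_params(name): a dict with "vfov" (degrees; the focal length in pixels is half the picture's height over the tangent of half this angle, whatever the lens; pixels are square), "cx", "cy" (the principal point, pixels), "R" (3x3) and "t" (3): a world point X has camera coordinates R X + t. Camera axes: x right, y down, z forward; pixel columns grow to the right and rows downward; lengths in m; the calibration is good to about 2 mm. A picture is of the moment at which its call begins: read the wrist's pose just before it. camera_params takes no time and is no camera call; for the wrist camera it gives the pose at the moment of the call.
- sign_off(): hands the job in, once; it reports no verdict.
The state is a dict: "t": time; "joint_positions": joint angles; "joint_velocities": joint speeds; "effort": joint torques, N m; "eef_pos": TCP position; "eef_rot": TCP orientation; "wrist_force": force on the tool from outside, world axes, zero at the start; "moment": the same for the moment, N m; "width": finger opening in m.
Only numpy, scipy, OpenCV 4.12 (cv2) and the standard library are available. Lean on these libraries where they do the work, as an engineer would, in place of code of your own. Each camera call takes 0.05 s, during which the arm holds its last target. There are 200 camera calls.

### The job

Unlock the grey instrument case on the microscope table: roll its three black thumbwheels so that they read 4 7 2 between the red marks, left to right as seen from the lock side, then slide the red catch to the right until the white lid springs ajar. Work the lock with a light finger, never forcing a wheel, the catch or the lid, then let go and leave the book, the bottle and the dish beside it where they are.

Things in the scene. Friction and masses are not known exactly. Their poses are not given: they have to be found in the camera images.
- case: grey hard case, 240 (x) x 300 (y) x 100 mm high, fixed; origin at the centre of its underside. Its -x side is the lock side, facing the robot; +y is left as seen from there. A metal lock plate, 67 mm deep, 100 mm above the underside, runs along the lock side: left to right wheels 1, 2, 3, red catch. Behind it lies the white lid, flush, its black handle 7 mm high
- wheel1_top (a point): nominal top of the left (first) thumbwheel's rim, above its axle, 8 mm above the lock plate; fixed to the case. The wheels are worn: each rim really stands 5 to 11 mm above the plate, and gives about 0.1 mm per N pressed on it (sprung axle). Black wheel, 44 mm diameter, 12 mm wide, smooth, white numerals, axle along the case's y. Wheels 32 mm apart, centre to centre
- wheel2_top (a point): nominal top of the middle (second) thumbwheel's rim, above its axle, 8 mm above the lock plate; fixed to the case. The wheels are worn: each rim really stands 5 to 11 mm above the plate, and gives about 0.1 mm per N pressed on it (sprung axle). Black wheel, 44 mm diameter, 12 mm wide, smooth, white numerals, axle along the case's y. Wheels 32 mm apart, centre to centre
- wheel3_top (a point): nominal top of the right (third) thumbwheel's rim, above its axle, 8 mm above the lock plate; fixed to the case. The wheels are worn: each rim really stands 5 to 11 mm above the plate, and gives about 0.1 mm per N pressed on it (sprung axle). Black wheel, 44 mm diameter, 12 mm wide, smooth, white numerals, axle along the case's y. Wheels 32 mm apart, centre to centre
- wheel1 (a joint): reading of the left (first) wheel in rad: 0.6283 x the digit on top between the red marks (0 = 0, 1 = 0.6283, ... 9 = 5.655), repeating every 6.2832, endlessly. Rolling its top along the case's +x makes the number grow, along -x fall; one digit is 13.8 mm of rim. A click holds each digit: 1.5 to 2.5 N along the rim turns it; past half-way it snaps to the next digit. Pressing 5 to 10 N is plenty
- wheel2 (a joint): reading of the middle (second) wheel in rad: 0.6283 x the digit on top between the red marks (0 = 0, 1 = 0.6283, ... 9 = 5.655), repeating every 6.2832, endlessly. Rolling its top along the case's +x makes the number grow, along -x fall; one digit is 13.8 mm of rim. A click holds each digit: 1.5 to 2.5 N along the rim turns it; past half-way it snaps to the next digit. Pressing 5 to 10 N is plenty
- wheel3 (a joint): reading of the right (third) wheel in rad: 0.6283 x the digit on top between the red marks (0 = 0, 1 = 0.6283, ... 9 = 5.655), repeating every 6.2832, endlessly. Rolling its top along the case's +x makes the number grow, along -x fall; one digit is 13.8 mm of rim. A click holds each digit: 1.5 to 2.5 N along the rim turns it; past half-way it snaps to the next digit. Pressing 5 to 10 N is plenty
- catch_grip (a point): middle of the red ridge of the thumb catch, 12 mm above the lock plate, 81 mm to the right of the right wheel's centre while the catch is at rest. The ridge is 30 (x) x 14 (y) mm and stands 4 to 20 mm above the plate, on a steel slide 34 (x) x 44 (y) mm, 4 mm thick. It slides along the case's -y (right)
- catch (a joint): travel of the red catch to the right in m: 0 at rest, 0.014 fully over, at a hard stop; the lid's hook lets go at about 0.008 to 0.009. A spring pushes it back with 1.2 N at rest, 4 N fully over. It is blocked after 1 to 2 mm unless the wheels read 4 7 2, and while it is over the wheels cannot turn
- lid (a joint): opening angle of the white lid in rad about its hinge along the far (+x) edge of the case: 0 shut; when the hook lets go a spring lifts the lid to about 0.3 and it stays there (its lock-side edge rises about 50 mm); that edge lies 37 mm behind the line of the wheels
- book_center (a point): centre of an old closed book, 156 x 212 x 40 mm, beside the case; leave alone
- oil_center (a point): centre of a small brown bottle, 34 mm diameter, 75 mm high, beside the case; leave alone
- petri_center (a point): centre of a flat clear round dish, 92 mm diameter, 16 mm high, beside the case; leave alone

How it is judged (in metres and radians):
On the way, in this order (a step that is already met when the one before it is completed fails the run):
1. the three wheels read 4 7 2, with the catch still at rest ((value of joint wheel1 between -10.2031 and -9.9031 rad or value of joint wheel1 between -3.9199 and -3.6199 rad or value of joint wheel1 between 2.3633 and 2.6633 rad or value of joint wheel1 between 8.6465 and 8.9465 rad or value of joint wheel1 between 14.9296 and 15.2296 rad) and (value of joint wheel2 between -8.3181 and -8.0181 rad or value of joint wheel2 between -2.035 and -1.735 rad or value of joint wheel2 between 4.2482 and 4.5482 rad or value of joint wheel2 between 10.5314 and 10.8314 rad or value of joint wheel2 between 16.8146 and 17.1146 rad) and (value of joint wheel3 between -11.4597 and -11.1597 rad or value of joint wheel3 between -5.1765 and -4.8765 rad or value of joint wheel3 between 1.1066 and 1.4066 rad or value of joint wheel3 between 7.3898 and 7.6898 rad or value of joint wheel3 between 13.673 and 13.973 rad) and value of joint catch below 0.003 m), for 0.2 s.
2. the red catch is slid over to the right, at least 7.5 of its 14 mm (value of joint catch above 0.0075 m), for 0.02 s.
At the end, for the whole second after the job is handed in: the wheels still read 4 7 2, each within 0.15 rad of its digit and at rest, the lid stands ajar by itself at 0.2 to 0.5 rad and at rest, and the catch has been let go and sprung back to within 3 mm of rest (all of step 1 and velocity of joint wheel1 between -0.3 and 0.3 rad/s and velocity of joint wheel2 between -0.3 and 0.3 rad/s and velocity of joint wheel3 between -0.3 and 0.3 rad/s and value of joint lid between 0.2 and 0.5 rad and velocity of joint lid between -0.1 and 0.1 rad/s); the robot touches nothing.
It fails at once if more than 20 N from the robot on the case, its wheels, catch or lid (forced) (contact force between case and the fingers above 20 N or contact force between case and the arm above 20 N).
It fails at once if the book shifted by more than 15 mm (distance of book_center from where it was at the start of the episode above 0.015 m).
It fails at once if the bottle shifted by more than 15 mm (distance of oil_center from where it was at the start of the episode above 0.015 m).
It fails at once if the dish shifted by more than 15 mm (distance of petri_center from where it was at the start of the episode above 0.015 m).
It also fails if it takes over 64 s, if anything falls off the work surface, if the arm or the gripper's body presses on something with over 40 N, if the wrist force passes 120 N, or if a joint passes its speed limit or range.

## Working session

There is one attempt and no reset: what is moved stays moved. The work goes in short steps, Python scripts to look and compute and a tool call to move; the robot and the scene stay as the last step left them, time stands still between calls to the robot, and variables do not carry over. Pictures are saved under pics/ and viewed, about 8 in all and at most 12, crops included, and the job is handed in when it is done.

Besides the shell and the picture viewer there is one more tool, called after "Emit:" by a JSON object that holds its "name" and its "arguments", one argument or row to a line. carry_out: Moves the arm, as the interface text tells. Its arguments: {"type":"object","properties":{"steps":{"type":"array","items":{"type":"array"}},"squeeze":{"type":"number"}},"required":["steps"]}

```bash
mkdir -p pics; ls; cat > h.py <<'E'
import numpy as np, cv2
from workcell import get_state, grab_frame, camera_params, sign_off
def save(name, img): cv2.imwrite('pics/'+name, cv2.cvtColor(img, cv2.COLOR_RGB2BGR))
def fpx(p,h=420): return h/2/np.tan(np.radians(p['vfov']/2))
def ray(p,u,v):
    R=np.array(p['R']);t=np.array(p['t']);f=fpx(p)
    d=R.T@np.array([(u-p['cx'])/f,(v-p['cy'])/f,1.]); return -R.T@t, d
def onz(p,u,v,z):
    c,d=ray(p,u,v); return c+d*(z-c[2])/d[2]
def proj(p,X):
    x=np.array(p['R'])@np.array(X)+np.array(p['t']); return fpx(p)*x[:2]/x[2]+[p['cx'],p['cy']]
E
python3 - <<'E'
from h import *
print(get_state())
a=[]
for n in ['scene','top','wrist']:
    p=camera_params(n); print(n,p); im=grab_frame(n); np.save(n+'0.npy',im); a.append(im)
save('a.png',cv2.resize(np.hstack(a[:2]),(1120,420))[:, :])
save('scene0.png',a[0]);save('top0.png',a[1]);save('wrist0.png',a[2])
E
```

```text
pics
{'t': 0.0, 'joint_positions': array([57.77708945, 24.93574077,  1.43063074, 90.19034567, -0.66640643,
       64.97368711, -4.30316619]), 'joint_velocities': array([-0.04547248, -0.01091265, -0.02436261,  0.02656507,  0.00114604,
        0.01916101,  0.01895508]), 'effort': array([ 1.47522123e-04, -6.70474577e+01,  1.02511737e+00, -3.16207051e+01,
        1.56497397e-02,  1.23467782e-02, -3.02932335e-05]), 'eef_pos': array([ 0.27708156, -0.55964352,  0.23052523]), 'eef_rot': array([ 1.79993419e+02,  9.12204896e-02, -6.36604645e+01]), 'wrist_force': array([ 0.32340901,  0.17238363, -0.28154727]), 'moment': array([-0.00884533, -0.0052084 , -0.00355233]), 'width': 0.08569109742568908}
scene {'vfov': 54.814157379449405, 'cx': 275.3932546917399, 'cy': 209.23331849334068, 'R': array([[ 0.42507759,  0.90503138, -0.01507456],
       [ 0.62544224, -0.30571679, -0.71788526],
       [-0.65431723,  0.29572867, -0.69599821]]), 't': array([-0.30300056, -0.27478431,  1.43083126])}
top {'vfov': 55.63191121389291, 'cx': 283.2206537474317, 'cy': 210.41261888121272, 'R': array([[-0.02060623, -0.99971972,  0.01165629],
       [-0.99603761,  0.0195187 , -0.08676462],
       [ 0.08651278, -0.01339799, -0.99616065]]), 't': array([0.06282708, 0.58541092, 0.92320994])}
wrist {'vfov': 60.560858119176615, 'cx': 274.9932969693864, 'cy': 215.55388391748107, 'R': array([[ 4.42777394e-01, -8.96631562e-01,  1.48926259e-04],
       [-8.50180432e-01, -4.19785973e-01,  3.17762444e-01],
       [-2.84853319e-01, -1.40824641e-01, -9.48170347e-01]]), 't': array([-0.62422374, -0.04089666,  0.37910652])}
```

View pics/top0.png

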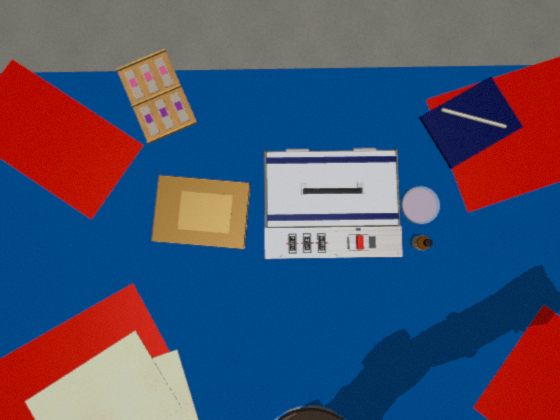

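View pics/scene0.png

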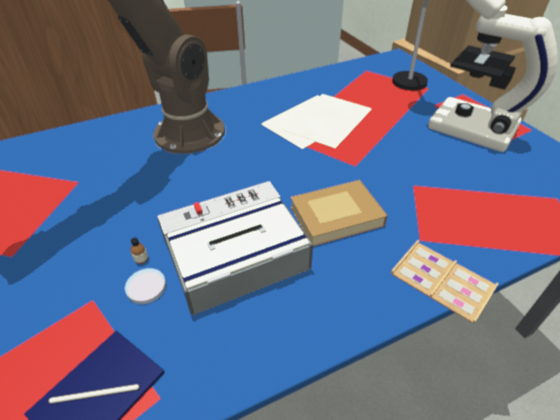

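Top view: case with wheels at about (292,243), (307,243), (322,243), red catch at (360,242), bottle (422,242), dish (421,205), book at left (200,212). Scene view agrees.

```bash
python3 - <<'E'
from h import *
p=camera_params('top'); im=np.load('top0.npy')
for n,u,v,z in [('w1',292,243,.106),('w2',307,243,.106),('w3',322,243,.106),('oil',422,242,.075),('petri',421,205,.016)]: print(n,onz(p,u,v,z).round(4))
hsv=cv2.cvtColor(im,cv2.COLOR_RGB2HSV)
m=((hsv[...,0]<8)|(hsv[...,0]>172))&(hsv[...,1]>150)&(hsv[...,2]>80)
roi=np.zeros_like(m);roi[225:262,340:400]=1
v,u=np.nonzero(m&roi);print('catch px',u.mean(),v.mean(),u.min(),u.max(),v.min(),v.max(),onz(p,u.mean(),v.mean(),.12).round(4))
# case top outline: not blue/not saturated
s=((hsv[...,1]<70)&(hsv[...,2]>90)).astype(np.uint8); s[:140]=0; s[270:]=0; s[:,:255]=0; s[:,403+2:]=0
s=cv2.morphologyEx(s,cv2.MORPH_CLOSE,np.ones((13,13)))
c=max(cv2.findContours(s,cv2.RETR_EXTERNAL,cv2.CHAIN_APPROX_NONE)[0],key=cv2.contourArea)
P=np.array([onz(p,*q[0],.1)[:2] for q in c]).astype(np.float32)
r=cv2.minAreaRect(P*1000);print(r)
w=camera_params('wrist');C=-np.array(w['R']).T@w['t'];print('wristcam',C)
# camera offset in tool frame
from scipy.spatial.transform import Rotation as Ro
st=get_state();T=Ro.from_euler('xyz',st['eef_rot'],degrees=True).as_matrix()
print('cam in tool',T.T@(C-st['eef_pos']),'fwd',T.T@np.array(w['R'])[2], 'right',T.T@np.array(w['R'])[0])
save('crop.png',cv2.resize(im[215:270,255:410],None,fx=5,fy=5,interpolation=cv2.INTER_CUBIC))
E
```

```text
w1 [0.5084 0.0346 0.106 ]
w2 [0.5077 0.0021 0.106 ]
w3 [ 0.5071 -0.0304  0.106 ]
oil [ 0.5048 -0.259   0.075 ]
petri [ 0.594  -0.2825  0.016 ]
catch px 359.53246753246754 241.92207792207793 357 362 236 248 [ 0.5077 -0.109   0.12  ]
((596.2257080078125, -60.06636047363281), (310.4999694824219, 241.1887969970703), 89.67323303222656)
wristcam [ 0.34963334 -0.52351753  0.3726526 ]
cam in tool [-0.00050573 -0.08104356 -0.1419587 ] fwd [0.0011703  0.31764638 0.94820853] right [ 9.99998282e-01  9.91148438e-04 -1.56625013e-03]
```

View pics/crop.png

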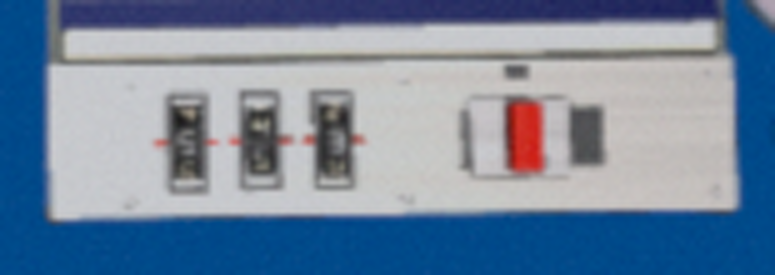

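Emit:
{"name": "carry_out", "arguments": {
  "steps": [
    [[12, 30, 0], 0.148, 255],
    [[12, 31, 0], 0.148, 255],
    [[12, 31, 0], 0.148, 255],
    [[12, 31, 0], 0.148, 255],
    [[12, 31, 0], 0.148, 255],
    [[12, 31, 0], 0.148, 255],
    [[12, 31, 0], 0.148, 255],
    [[12, 31, 0], 0.148, 255],
    [[12, 31, 0], 0.148, 255],
    [[12, 31, 0], 0.148, 255]
  ],
  "squeeze": 20
}}

```text
t: 1.15
eef_pos: [0.3975, -0.2498, 0.2313]
eef_rot: [180.0, 0.0, 21.5]
wrist_force: [0.4, -0.5, -0.2]
width: 0.0002
```

Emit:
{"name": "carry_out", "arguments": {
  "steps": [
    [[12, 31, -4], 0.148, 255],
    [[12, 31, -4], 0.148, 255],
    [[12, 31, -4], 0.148, 255],
    [[12, 31, -4], 0.148, 255],
    [[12, 31, -4], 0.148, 255],
    [[12, 31, -4], 0.148, 255],
    [[12, 31, -4], 0.148, 255],
    [[10, 31, -4], 0.148, 255],
    [[0, 0, 0], 0, 255],
    [[0, 0, 0], 0, 255]
  ]
}}

```text
t: 2.15
eef_pos: [0.4911, -0.0027, 0.199]
eef_rot: [-179.9, -0.0, 89.0]
wrist_force: [0.3, -0.9, 0.2]
width: -0.0003
```

```bash
cat > look.py <<'E'
from h import *
import sys
n=sys.argv[1]; st=get_state(); p=camera_params('wrist'); im=grab_frame('wrist')
np.savez(n+'.npz',im=im,**{k:np.array(v) for k,v in p.items()})
print(st['t'],st['eef_pos'].round(4),st['eef_rot'].round(2),st['wrist_force'].round(2),st['joint_positions'].round(1),st['width'])
save(n+'.png',im)
E
python3 look.py w1
```

```text
2.15 [ 0.4911 -0.0027  0.199 ] [-1.7995e+02 -1.0000e-02  8.8990e+01] [ 0.27 -0.88  0.16] [ 27.4  19.8 -42.2 108.3  15.6  57.8  67.5] -0.00027629766090711994
```

View pics/w1.png

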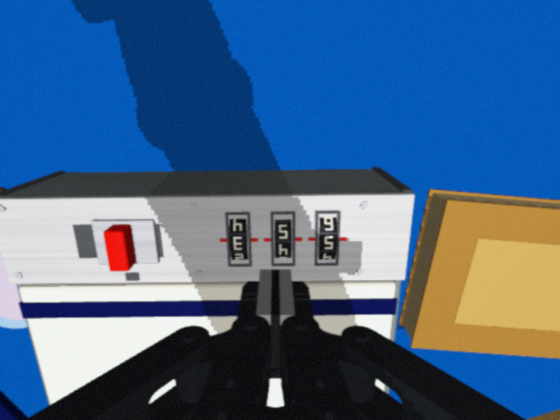

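Wrist view (upside-down, up = -x): wheels 3,2,1 at (238,240), (283,238), (328,238), catch ridge at (118,247). Enlarging for the digits.

```bash
cat > dig.py <<'E'
from h import *
import sys
# crop of wheels, rotated to lock-side view
d=np.load(sys.argv[1]+'.npz'); p={k:d[k] for k in ['vfov','cx','cy','R','t']}; im=d['im']
u0,v0=[int(x) for x in proj(p,[.508,.002,.107])]
save(sys.argv[1]+'d.png',cv2.resize(im[v0-45:v0+45,u0-68:u0+68][::-1,::-1],None,fx=5.5,fy=5.5,interpolation=cv2.INTER_CUBIC))
E
python3 dig.py w1; python3 - <<'E'
from h import *
d=np.load('w1.npz'); p={k:d[k] for k in ['vfov','cx','cy','R','t']}; im=d['im']
hsv=cv2.cvtColor(im,cv2.COLOR_RGB2HSV)
m=(((hsv[...,0]<8)|(hsv[...,0]>172))&(hsv[...,1]>100)&(hsv[...,2]>70)).astype(np.uint8)
n,l,s,c=cv2.connectedComponentsWithStats(m)
for i in range(1,n):
    if s[i,4]>3 and 150<c[i][1]<300: print(s[i],c[i].round(1),onz(p,*c[i],.1).round(4),onz(p,*c[i],.12).round(4))
# wheel windows: dark blobs
g=cv2.cvtColor(im,cv2.COLOR_RGB2GRAY); m=((g<60)).astype(np.uint8); m[:195]=0;m[275:]=0
m=cv2.morphologyEx(m,cv2.MORPH_CLOSE,np.ones((5,5)))
n,l,s,c=cv2.connectedComponentsWithStats(m)
for i in range(1,n):
    if s[i,4]>300: 
        x,y,w,h,_=s[i]; print('dark',s[i],onz(p,x+w/2-.5,y+h/2-.5,.1).round(4))
# lid/plate edges, plate corners
for q in [(0,0)]: pass
E
```

```text
[ 104  225   32   46 1178] [119.3 247.4] [ 0.5118 -0.1168  0.1   ] [ 0.5032 -0.1072  0.12  ]
[339 237   8   4  25] [342.6 238.7] [0.5079 0.0455 0.1   ] [0.4997 0.0416 0.12  ]
[220 239   7   3  21] [223. 240.] [ 0.5073 -0.0409  0.1   ] [ 0.4992 -0.0376  0.12  ]
[250 238   8   4  28] [253.5 239.5] [ 0.5074 -0.0188  0.1   ] [ 0.4992 -0.0174  0.12  ]
[264 238   8   4  26] [267.5 239.4] [ 0.5074 -0.0087  0.1   ] [ 0.4993 -0.0081  0.12  ]
[295 238   7   3  21] [298. 239.] [0.5075 0.0133 0.1   ] [0.4994 0.0121 0.12  ]
[308 238   8   3  22] [311.8 239. ] [0.5077 0.0233 0.1   ] [0.4995 0.0213 0.12  ]
dark [228 219  20  40 650] [ 0.5064 -0.0303  0.1   ]
dark [319 218  19  41 508] [0.5072 0.035  0.1   ]
dark [275 220  16  37 578] [0.5066 0.0021 0.1   ]
dark [108 226  27  42 374] [ 0.5111 -0.1155  0.1   ]
```

View pics/w1d.png

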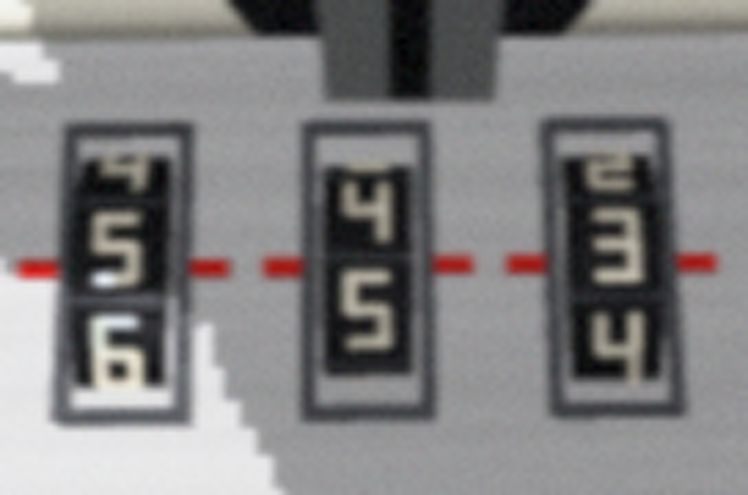

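Digits: wheel 1 = 5, wheel 3 = 3, wheel 2 near 4 but apparently off-click (seam near the marks). Bring the shut fingertip over wheel 1, on its +x side, for a -x stroke.

Emit:
{"name": "carry_out", "arguments": {
  "steps": [
    [[12, 18, -20], 0, 255],
    [[12, 19, -25], 0, 255],
    [[0, 0, -25], 0, 255],
    [[0, 0, -15], 0, 255],
    [[0, 0, 0], 0, 255],
    [[0, 0, 0], 0, 255]
  ]
}}

```text
t: 2.8
eef_pos: [0.5154, 0.0328, 0.1147]
eef_rot: [-180.0, 0.0, 88.9]
wrist_force: [0.3, 0.2, 0.2]
width: 0.0004
```

```bash
python3 look.py w2; python3 dig.py w2
```

```text
2.8 [0.5154 0.0328 0.1147] [-1.7999e+02  3.0000e-02  8.8850e+01] [0.33 0.24 0.18] [ 19.3  27.9 -38.8 110.6  22.8  49.2  57.4] 0.00037039919733623214
```

View pics/w2.png

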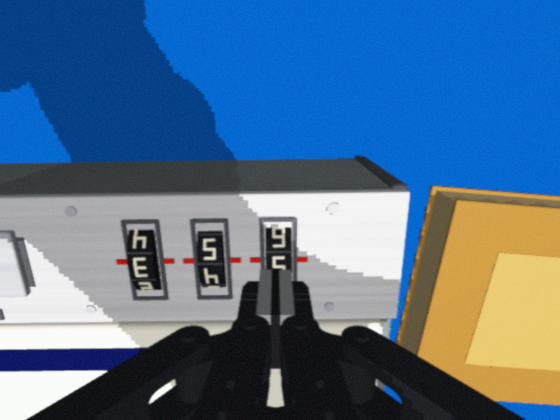

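The tip (275,275) lies over wheel 1 (278,262). Wheel 2's offset mostly fits parallax of a tall rim reading 4. Feel down for wheel 1.

Emit:
{"name": "carry_out", "arguments": {
  "steps": [
    [[0, 1, -2], 0, 255],
    [[0, 0, -1], 0, 255],
    [[0, 0, 0], 0, 255],
    [[0, 0, 0], 0, 255]
  ]
}}

```text
t: 3.25
eef_pos: [0.5154, 0.0348, 0.1116]
eef_rot: [180.0, 0.0, 89.0]
wrist_force: [-0.8, -0.7, -0.5]
width: -0.0003
```

Emit:
{"name": "carry_out", "arguments": {
  "steps": [
    [[0, 0, -1], 0, 255],
    [[0, 0, 0], 0, 255],
    [[0, 0, 0], 0, 255]
  ]
}}

```text
t: 3.55
eef_pos: [0.5153, 0.0349, 0.1103]
eef_rot: [-180.0, -0.0, 89.0]
wrist_force: [0.1, -0.3, 0.3]
width: -0.0001
```

Emit:
{"name": "carry_out", "arguments": {
  "steps": [
    [[0, 0, -1], 0, 255],
    [[0, 0, 0], 0, 255],
    [[0, 0, 0], 0, 255]
  ]
}}

```text
t: 3.85
eef_pos: [0.5153, 0.0349, 0.1093]
eef_rot: [-180.0, -0.0, 89.0]
wrist_force: [-0.7, -0.7, 0.1]
width: 0.0001
```

Emit:
{"name": "carry_out", "arguments": {
  "steps": [
    [[0, 0, -1], 0, 255],
    [[0, 0, 0], 0, 255],
    [[0, 0, 0], 0, 255]
  ]
}}

```text
t: 4.15
eef_pos: [0.5153, 0.0349, 0.1083]
eef_rot: [-180.0, -0.0, 89.0]
wrist_force: [-0.7, 0.3, -0.2]
width: -0.0001
```

Emit:
{"name": "carry_out", "arguments": {
  "steps": [
    [[0, 0, -1], 0, 255],
    [[0, 0, 0], 0, 255],
    [[0, 0, 0], 0, 255]
  ]
}}

```text
t: 4.45
eef_pos: [0.5155, 0.0349, 0.1075]
eef_rot: [180.0, -0.0, 89.0]
wrist_force: [-0.1, 0.1, 3.8]
width: 0.0004
```

Contact, 3.8 N. Press a little more and stroke -x by 14 mm.

Emit:
{"name": "carry_out", "arguments": {
  "steps": [
    [[0, 0, -0.4], 0, 255],
    [[0, 0, 0], 0, 255]
  ]
}}

```text
t: 4.65
eef_pos: [0.5155, 0.0349, 0.1072]
eef_rot: [180.0, -0.0, 89.0]
wrist_force: [-0.9, -0.5, 6.0]
width: 0.0004
```

Emit:
{"name": "carry_out", "arguments": {
  "steps": [
    [[-2, 0, 0], 0, 255],
    [[-2, 0, 0], 0, 255],
    [[-2, 0, 0], 0, 255],
    [[-2, 0, 0], 0, 255]
  ]
}}

```text
t: 5.05
eef_pos: [0.5078, 0.035, 0.1072]
eef_rot: [179.9, -0.0, 89.0]
wrist_force: [2.8, -1.1, 4.8]
width: -0.0001
```

Emit:
{"name": "carry_out", "arguments": {
  "steps": [
    [[-2, 0, 0], 0, 255],
    [[-2, 0, 0], 0, 255],
    [[-2, 0, 0], 0, 255],
    [[0, 0, 0], 0, 255]
  ]
}}

```text
t: 5.45
eef_pos: [0.5014, 0.035, 0.1071]
eef_rot: [180.0, -0.0, 89.0]
wrist_force: [2.8, 0.1, 5.2]
width: 0.0
```

Emit:
{"name": "carry_out", "arguments": {
  "steps": [
    [[0, 0, 6], 0, 255],
    [[0, 0, 10], 0, 255],
    [[20, -17, 10], 0, 255],
    [[0, -16, 0], 0, 255],
    [[0, 0, 0], 0, 255],
    [[0, 0, 0], 0, 255]
  ]
}}

```text
t: 6.05
eef_pos: [0.5205, 0.0019, 0.1329]
eef_rot: [-179.9, -0.0, 88.9]
wrist_force: [-0.2, 0.3, 0.3]
width: 0.0001
```

```bash
python3 look.py w3; python3 dig.py w3
```

```text
6.05 [0.5205 0.0019 0.1329] [-1.7993e+02 -1.0000e-02  8.8940e+01] [-0.23  0.31  0.33] [ 23.2  27.  -39.4 109.   21.5  51.7  62.2] 0.00011521050756218087
```

View pics/w3d.png

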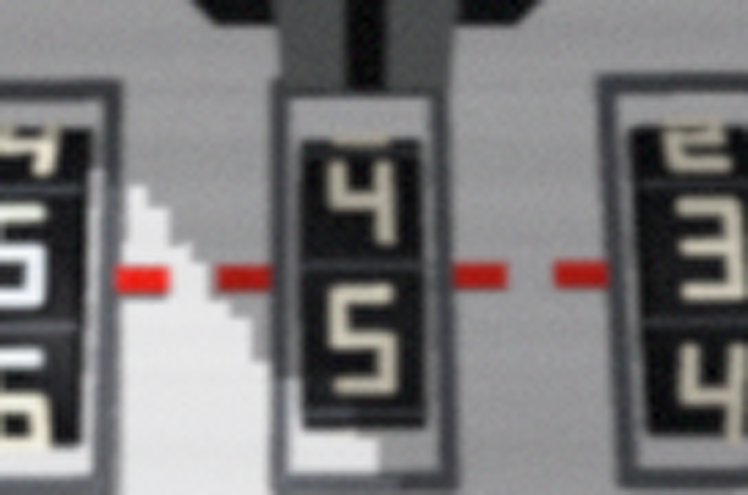

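Wheel 1 still shows 5 (at 5 N pressing it slid or snapped back), wheel 3 shows 3, wheel 2 sits at about 4.3. More pressure is needed (~9 N). Do wheel 2 next, at hand: start on its -x side.

Emit:
{"name": "carry_out", "arguments": {
  "steps": [
    [[-10, 0, -5], 0, 255],
    [[-11, 0, -10], 0, 255],
    [[0, 0, -6], 0, 255],
    [[0, 0, 0], 0, 255],
    [[0, 0, 0], 0, 255]
  ]
}}

```text
t: 6.6
eef_pos: [0.5006, 0.0022, 0.112]
eef_rot: [180.0, -0.0, 89.0]
wrist_force: [0.5, -0.1, 0.1]
width: -0.0001
```

Emit:
{"name": "carry_out", "arguments": {
  "steps": [
    [[0, 0, -1], 0, 255],
    [[0, 0, 0], 0, 255],
    [[0, 0, 0], 0, 255]
  ]
}}

```text
t: 6.9
eef_pos: [0.5006, 0.0019, 0.1111]
eef_rot: [180.0, -0.0, 89.0]
wrist_force: [0.2, -0.5, 0.6]
width: -0.0002
```

Emit:
{"name": "carry_out", "arguments": {
  "steps": [
    [[0, 0, -1], 0, 255],
    [[0, 0, 0], 0, 255],
    [[0, 0, 0], 0, 255]
  ]
}}

```text
t: 7.2
eef_pos: [0.5003, 0.0019, 0.1099]
eef_rot: [-180.0, -0.0, 89.0]
wrist_force: [-0.1, -0.1, -0.8]
width: -0.0001
```

Emit:
{"name": "carry_out", "arguments": {
  "steps": [
    [[0, 0, -1], 0, 255],
    [[0, 0, 0], 0, 255],
    [[0, 0, 0], 0, 255]
  ]
}}

```text
t: 7.5
eef_pos: [0.5003, 0.0019, 0.1089]
eef_rot: [-180.0, -0.0, 89.0]
wrist_force: [0.2, 0.3, 0.7]
width: -0.0002
```

Emit:
{"name": "carry_out", "arguments": {
  "steps": [
    [[0, 0, -1], 0, 255],
    [[0, 0, 0], 0, 255],
    [[0, 0, 0], 0, 255]
  ]
}}

```text
t: 7.8
eef_pos: [0.5003, 0.0019, 0.1079]
eef_rot: [-180.0, -0.0, 89.0]
wrist_force: [-0.7, 0.1, 0.1]
width: -0.0002
```

Emit:
{"name": "carry_out", "arguments": {
  "steps": [
    [[0, 0, -1], 0, 255],
    [[0, 0, 0], 0, 255],
    [[0, 0, 0], 0, 255]
  ]
}}

```text
t: 8.1
eef_pos: [0.5003, 0.0019, 0.1069]
eef_rot: [-180.0, -0.0, 89.0]
wrist_force: [-0.3, 0.6, -0.9]
width: 0.0001
```

Emit:
{"name": "carry_out", "arguments": {
  "steps": [
    [[0, 0, -1], 0, 255],
    [[0, 0, 0], 0, 255],
    [[0, 0, 0], 0, 255]
  ]
}}

```text
t: 8.4
eef_pos: [0.5005, 0.0019, 0.106]
eef_rot: [180.0, -0.0, 89.0]
wrist_force: [0.2, 0.6, 1.4]
width: -0.0001
```

Contact near 0.106 (low rim). Press to ~8 N and stroke +x 15 mm.

Emit:
{"name": "carry_out", "arguments": {
  "steps": [
    [[0, 0, -0.8], 0, 255],
    [[0, 0, 0], 0, 255],
    [[0, 0, 0], 0, 255]
  ]
}}

```text
t: 8.7
eef_pos: [0.5007, 0.0019, 0.1055]
eef_rot: [180.0, 0.0, 89.0]
wrist_force: [-2.3, -0.2, 7.3]
width: -0.0
```

Emit:
{"name": "carry_out", "arguments": {
  "steps": [
    [[1.5, 0, 0], 0, 255],
    [[1.5, 0, 0], 0, 255],
    [[1.5, 0, 0], 0, 255]
  ]
}}

```text
t: 9.0
eef_pos: [0.5057, 0.0019, 0.1056]
eef_rot: [179.9, -0.0, 89.0]
wrist_force: [1.5, -1.0, 5.0]
width: 0.0
```

Emit:
{"name": "carry_out", "arguments": {
  "steps": [
    [[2, 0, 0], 0, 255],
    [[2, 0, 0], 0, 255],
    [[2, 0, 0], 0, 255],
    [[2, 0, 0], 0, 255],
    [[2, 0, 0], 0, 255],
    [[0, 0, 0], 0, 255]
  ]
}}

```text
t: 9.6
eef_pos: [0.5157, 0.0019, 0.1056]
eef_rot: [179.9, -0.0, 89.0]
wrist_force: [-0.1, -0.9, 4.0]
width: 0.0001
```

Emit:
{"name": "carry_out", "arguments": {
  "steps": [
    [[0, 0, 5], 0, 255],
    [[10, 0, 12], 0, 255],
    [[0, 0, 10], 0, 255],
    [[0, 0, 0], 0, 255],
    [[0, 0, 0], 0, 255]
  ]
}}

```text
t: 10.1
eef_pos: [0.5244, 0.0018, 0.1321]
eef_rot: [-180.0, 0.0, 89.0]
wrist_force: [0.6, -0.2, -0.4]
width: 0.0004
```

```bash
python3 look.py w4; python3 dig.py w4
```

```text
10.1 [0.5244 0.0018 0.1321] [-1.800e+02  1.000e-02  8.897e+01] [ 0.59 -0.16 -0.42] [ 23.   27.3 -39.2 108.6  21.7  51.7  62.2] 0.0003963453687670577
```

View pics/w4d.png

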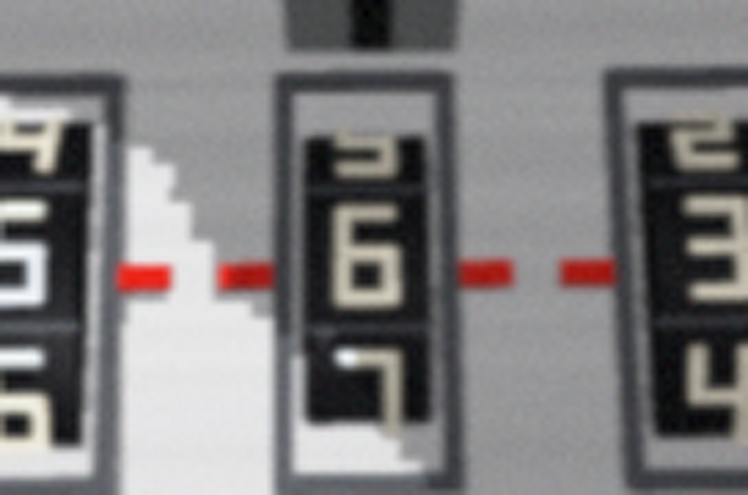

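Wheel 2 now reads 6 squarely on its click; wheels 1 and 3 read 5 and 3. One more +x stroke on wheel 2.

Emit:
{"name": "carry_out", "arguments": {
  "steps": [
    [[-12, 0, -5], 0, 255],
    [[-12, 0.5, -10], 0, 255],
    [[0, 0, -8], 0, 255],
    [[0, 0, -2], 0, 255],
    [[0, 0, -1], 0, 255],
    [[0, 0, -0.5], 0, 255],
    [[0, 0, -0.5], 0, 255],
    [[0, 0, 0], 0, 255],
    [[0, 0, 0], 0, 255]
  ]
}}

```text
t: 11.05
eef_pos: [0.5015, 0.0023, 0.1056]
eef_rot: [179.9, 0.0, 89.0]
wrist_force: [-1.5, -1.1, 5.6]
width: -0.0005
```

Emit:
{"name": "carry_out", "arguments": {
  "steps": [
    [[1, 0, 0], 0, 255],
    [[1, 0, 0], 0, 255],
    [[2, 0, 0], 0, 255]
  ]
}}

```text
t: 11.35
eef_pos: [0.5055, 0.0022, 0.1057]
eef_rot: [179.9, 0.0, 89.0]
wrist_force: [-0.9, -1.8, 4.7]
width: -0.0001
```

Emit:
{"name": "carry_out", "arguments": {
  "steps": [
    [[2, 0, 0], 0, 255],
    [[2, 0, 0], 0, 255]
  ]
}}

```text
t: 11.55
eef_pos: [0.5099, 0.0023, 0.1056]
eef_rot: [179.9, 0.0, 89.0]
wrist_force: [0.5, -1.8, 5.4]
width: -0.0003
```

Emit:
{"name": "carry_out", "arguments": {
  "steps": [
    [[2, 0, 0], 0, 255],
    [[2, 0, 0], 0, 255],
    [[2, 0, 0], 0, 255],
    [[0, 0, 0], 0, 255]
  ]
}}

```text
t: 11.95
eef_pos: [0.5154, 0.0023, 0.1054]
eef_rot: [180.0, 0.0, 89.0]
wrist_force: [-2.7, -1.3, 7.9]
width: -0.0003
```

Emit:
{"name": "carry_out", "arguments": {
  "steps": [
    [[0, 0, 5], 0, 255],
    [[5, 0, 10], 0, 255],
    [[10, 0, 10], 0, 255],
    [[0, 0, 0], 0, 255],
    [[0, 0, 0], 0, 255]
  ]
}}

```text
t: 12.45
eef_pos: [0.53, 0.0025, 0.1303]
eef_rot: [180.0, -0.0, 89.0]
wrist_force: [-0.4, -0.1, -0.3]
width: 0.0003
```

```bash
python3 look.py w5; cat > cmp.py <<'E'
# rim strip of each wheel, resampled at equal arc steps of a 44 mm wheel, compared with earlier digits by correlation
from h import *
import sys
W={1:(.5078,.0344,.1079),2:(.5075,.0023,.1063),3:(.5073,-.0299,.107)}
def strip(n,k):
    d=np.load(n+'.npz'); p={q:d[q] for q in ['vfov','cx','cy','R','t']}; g=cv2.cvtColor(d['im'],cv2.COLOR_RGB2GRAY).astype(np.float32)
    x,y,z=W[k]; A=np.arange(-.33,.331,.022)   # rim angle from the top, + toward lock side
    M=np.array([[proj(p,[x-.022*np.sin(a),y-s,z-.022+.022*np.cos(a)]) for s in np.linspace(-.004,.004,13)] for a in A],np.float32)
    return cv2.remap(g,M[...,0],M[...,1],cv2.INTER_LINEAR)
if __name__=='__main__':
    n=sys.argv[1]; T={'5':('w1',1),'6':('w4',2),'3':('w4',3),'3b':('w1',3)}
    for k in (1,2,3):
        s=strip(n,k); o=[]
        for t,(f,kk) in T.items():
            tt=strip(f,kk)[5:-5]
            r=cv2.matchTemplate(np.pad(s,((12,12),(1,1)),mode='edge'),tt,cv2.TM_CCOEFF_NORMED); v,u=np.unravel_index(r.argmax(),r.shape); o.append((t,round(float(r.max()),2),round((v-17)*.022/.6283,2)))
        print('wheel',k,o)
E
python3 cmp.py w5; python3 cmp.py w3
```

```text
12.45 [0.53   0.0025 0.1303] [ 1.7997e+02 -2.0000e-02  8.8970e+01] [-0.42 -0.08 -0.25] [ 22.7  27.8 -39.  107.9  22.   51.8  62.1] 0.00025309967042087323
wheel 1 [('5', 0.95, np.float64(0.0)), ('6', 0.85, np.float64(0.0)), ('3', 0.76, np.float64(0.0)), ('3b', 0.76, np.float64(0.0))]
wheel 2 [('5', 0.56, np.float64(-0.28)), ('6', 0.55, np.float64(-0.32)), ('3', 0.68, np.float64(0.0)), ('3b', 0.67, np.float64(0.0))]
wheel 3 [('5', 0.77, np.float64(0.0)), ('6', 0.72, np.float64(-0.32)), ('3', 1.0, np.float64(0.0)), ('3b', 0.96, np.float64(0.0))]
wheel 1 [('5', 0.95, np.float64(0.0)), ('6', 0.84, np.float64(0.0)), ('3', 0.75, np.float64(0.04)), ('3b', 0.76, np.float64(0.04))]
wheel 2 [('5', 0.57, np.float64(0.56)), ('6', 0.69, np.float64(0.56)), ('3', 0.6, np.float64(-0.07)), ('3b', 0.58, np.float64(-0.04))]
wheel 3 [('5', 0.78, np.float64(0.0)), ('6', 0.71, np.float64(-0.32)), ('3', 0.99, np.float64(0.0)), ('3b', 0.97, np.float64(0.0))]
```

Strip comparison: wheels 1 and 3 unchanged (5, 3); wheel 2 shows a new digit (7 expected). Now wheel 1 with more pressure, -x.

Emit:
{"name": "carry_out", "arguments": {
  "steps": [
    [[-14, 16, 0], 0, 255],
    [[0, 16, -5], 0, 255],
    [[0, 0, -10], 0, 255],
    [[0, 0, -6], 0, 255],
    [[0, 0, -1], 0, 255],
    [[0, 0, -0.5], 0, 255],
    [[0, 0, -0.5], 0, 255],
    [[0, 0, -0.5], 0, 255],
    [[0, 0, 0], 0, 255]
  ]
}}

```text
t: 13.4
eef_pos: [0.5162, 0.0339, 0.107]
eef_rot: [180.0, 0.0, 88.9]
wrist_force: [-1.6, -0.5, 6.6]
width: -0.0
```

Emit:
{"name": "carry_out", "arguments": {
  "steps": [
    [[-1, 0, 0], 0, 255],
    [[-1, 0, 0], 0, 255],
    [[-1, 0, 0], 0, 255]
  ]
}}

```text
t: 13.7
eef_pos: [0.5139, 0.0339, 0.1072]
eef_rot: [179.9, 0.0, 88.9]
wrist_force: [2.0, -0.4, 4.6]
width: 0.0001
```

Emit:
{"name": "carry_out", "arguments": {
  "steps": [
    [[-0.5, 0, -0.3], 0, 255],
    [[-1, 0, 0], 0, 255],
    [[-1, 0, 0], 0, 255]
  ]
}}

```text
t: 14.0
eef_pos: [0.5113, 0.034, 0.1069]
eef_rot: [179.9, 0.0, 88.9]
wrist_force: [1.1, -1.4, 6.7]
width: 0.0001
```

Emit:
{"name": "carry_out", "arguments": {
  "steps": [
    [[-1.5, 0, 0], 0, 255],
    [[-1.5, 0, 0], 0, 255]
  ]
}}

```text
t: 14.2
eef_pos: [0.508, 0.034, 0.1069]
eef_rot: [179.9, 0.0, 88.9]
wrist_force: [0.6, -0.7, 7.2]
width: 0.0001
```

Emit:
{"name": "carry_out", "arguments": {
  "steps": [
    [[-1.5, 0, 0], 0, 255],
    [[-1.5, 0, 0], 0, 255]
  ]
}}

```text
t: 14.4
eef_pos: [0.5047, 0.034, 0.1068]
eef_rot: [180.0, 0.0, 88.9]
wrist_force: [-0.3, -0.6, 7.7]
width: -0.0003
```

Emit:
{"name": "carry_out", "arguments": {
  "steps": [
    [[-1.5, 0, 0], 0, 255],
    [[-1, 0, 0], 0, 255],
    [[0, 0, 0], 0, 255]
  ]
}}

```text
t: 14.7
eef_pos: [0.5019, 0.034, 0.1067]
eef_rot: [180.0, 0.0, 89.0]
wrist_force: [-1.9, -1.2, 7.9]
width: -0.0
```

Emit:
{"name": "carry_out", "arguments": {
  "steps": [
    [[0, 0, 5], 0, 255],
    [[10, 0, 10], 0, 255],
    [[16, -16, 8], 0, 255],
    [[0, 0, 0], 0, 255],
    [[0, 0, 0], 0, 255]
  ]
}}

```text
t: 15.2
eef_pos: [0.5276, 0.018, 0.1291]
eef_rot: [-180.0, -0.0, 88.9]
wrist_force: [-0.0, 0.3, 0.7]
width: -0.0006
```

```bash
python3 look.py w6; python3 cmp.py w6; python3 dig.py w6
```

```text
15.2 [0.5276 0.018  0.1291] [-179.97   -0.     88.9 ] [-0.01  0.34  0.66] [ 21.1  27.8 -39.1 108.2  22.   51.7  60.2] -0.0005834514251936019
wheel 1 [('5', 0.54, np.float64(0.0)), ('6', 0.7, np.float64(-0.28)), ('3', 0.54, np.float64(0.0)), ('3b', 0.56, np.float64(0.0))]
wheel 2 [('5', 0.56, np.float64(-0.28)), ('6', 0.55, np.float64(-0.32)), ('3', 0.67, np.float64(0.0)), ('3b', 0.66, np.float64(0.0))]
wheel 3 [('5', 0.77, np.float64(0.0)), ('6', 0.72, np.float64(-0.32)), ('3', 1.0, np.float64(0.0)), ('3b', 0.96, np.float64(0.0))]
```

Wheel 1 turned one click with the expected force reversal. Now wheel 3: approach and feel down.

Emit:
{"name": "carry_out", "arguments": {
  "steps": [
    [[-6, -24, 0], 0, 255],
    [[-6, -24, -5], 0, 255],
    [[0, 0, -8], 0, 255],
    [[0, 0, -4], 0, 255],
    [[0, 0, -1], 0, 255],
    [[0, 0, 0], 0, 255],
    [[0, 0, 0], 0, 255]
  ]
}}

```text
t: 15.95
eef_pos: [0.516, -0.0287, 0.1115]
eef_rot: [180.0, -0.0, 89.0]
wrist_force: [-0.1, 0.2, 0.4]
width: -0.0002
```

Emit:
{"name": "carry_out", "arguments": {
  "steps": [
    [[0, -1, -1], 0, 255],
    [[0, 0, 0], 0, 255],
    [[0, 0, 0], 0, 255]
  ]
}}

```text
t: 16.25
eef_pos: [0.5159, -0.0306, 0.1104]
eef_rot: [180.0, -0.0, 89.0]
wrist_force: [0.0, -0.3, -0.7]
width: -0.0002
```

Emit:
{"name": "carry_out", "arguments": {
  "steps": [
    [[0, 0, -1], 0, 255],
    [[0, 0, 0], 0, 255],
    [[0, 0, 0], 0, 255]
  ]
}}

```text
t: 16.55
eef_pos: [0.5158, -0.0306, 0.1093]
eef_rot: [-180.0, -0.0, 89.0]
wrist_force: [-0.2, -0.1, 0.9]
width: -0.0002
```

Emit:
{"name": "carry_out", "arguments": {
  "steps": [
    [[0, 0, -1], 0, 255],
    [[0, 0, 0], 0, 255],
    [[0, 0, 0], 0, 255]
  ]
}}

```text
t: 16.85
eef_pos: [0.5158, -0.0306, 0.1083]
eef_rot: [-180.0, -0.0, 89.0]
wrist_force: [0.7, -0.1, -0.1]
width: 0.0002
```

Emit:
{"name": "carry_out", "arguments": {
  "steps": [
    [[0, 0, -1], 0, 255],
    [[0, 0, 0], 0, 255],
    [[0, 0, 0], 0, 255]
  ]
}}

```text
t: 17.15
eef_pos: [0.516, -0.0306, 0.1074]
eef_rot: [180.0, -0.0, 89.0]
wrist_force: [0.4, 0.3, 0.2]
width: 0.0
```

Emit:
{"name": "carry_out", "arguments": {
  "steps": [
    [[0, 0, -1], 0, 255],
    [[0, 0, 0], 0, 255],
    [[0, 0, 0], 0, 255]
  ]
}}

```text
t: 17.45
eef_pos: [0.5161, -0.0306, 0.1067]
eef_rot: [180.0, 0.0, 89.0]
wrist_force: [-0.7, 0.8, 5.9]
width: -0.0001
```

Contact at 5.9 N; press 0.4 mm more and stroke -x.

Emit:
{"name": "carry_out", "arguments": {
  "steps": [
    [[-1, 0, -0.4], 0, 255],
    [[-1, 0, 0], 0, 255],
    [[-1, 0, -0.1], 0, 255]
  ]
}}

```text
t: 17.75
eef_pos: [0.5142, -0.0305, 0.1066]
eef_rot: [179.8, -0.0, 89.0]
wrist_force: [2.3, 0.5, 6.1]
width: -0.0001
```

Emit:
{"name": "carry_out", "arguments": {
  "steps": [
    [[-1, 0, 0], 0, 255],
    [[-1, 0, 0], 0, 255],
    [[-1, 0, 0], 0, 255]
  ]
}}

```text
t: 18.05
eef_pos: [0.511, -0.0306, 0.1066]
eef_rot: [179.9, -0.0, 89.0]
wrist_force: [-0.4, -0.5, 6.9]
width: -0.0001
```

Emit:
{"name": "carry_out", "arguments": {
  "steps": [
    [[-1.5, 0, 0], 0, 255],
    [[-1.5, 0, 0], 0, 255]
  ]
}}

```text
t: 18.25
eef_pos: [0.5078, -0.0305, 0.1066]
eef_rot: [179.9, 0.0, 89.0]
wrist_force: [-1.0, 0.0, 7.0]
width: 0.0004
```

Emit:
{"name": "carry_out", "arguments": {
  "steps": [
    [[-1.5, 0, 0], 0, 255],
    [[-1.5, 0, 0], 0, 255]
  ]
}}

```text
t: 18.45
eef_pos: [0.5045, -0.0305, 0.1065]
eef_rot: [179.9, 0.0, 89.0]
wrist_force: [-1.6, -0.7, 7.7]
width: -0.0002
```

Emit:
{"name": "carry_out", "arguments": {
  "steps": [
    [[-1.5, 0, 0], 0, 255],
    [[0, 0, 0], 0, 255]
  ]
}}

```text
t: 18.65
eef_pos: [0.5027, -0.0305, 0.1065]
eef_rot: [179.9, 0.0, 89.0]
wrist_force: [-1.1, -1.1, 8.5]
width: 0.0002
```

Emit:
{"name": "carry_out", "arguments": {
  "steps": [
    [[0, 0, 5], 0, 255],
    [[10, 0, 15], 0, 255],
    [[16, 15, 15], 0, 255],
    [[0, 15, 5], 0, 255],
    [[0, 0, 0], 0, 255],
    [[0, 0, 0], 0, 255]
  ]
}}

```text
t: 19.25
eef_pos: [0.5273, -0.0006, 0.1452]
eef_rot: [-179.9, 0.0, 89.1]
wrist_force: [-0.2, -0.2, 0.4]
width: -0.0001
```

```bash
python3 look.py w7; python3 cmp.py w7; python3 dig.py w7
```

```text
19.25 [ 0.5273 -0.0006  0.1452] [-1.7992e+02  3.0000e-02  8.9050e+01] [-0.21 -0.15  0.41] [ 23.7  26.7 -39.7 107.3  20.9  53.5  63.3] -7.093685483810948e-05
wheel 1 [('5', 0.53, np.float64(0.0)), ('6', 0.66, np.float64(-0.28)), ('3', 0.56, np.float64(0.0)), ('3b', 0.54, np.float64(0.0))]
wheel 2 [('5', 0.56, np.float64(-0.28)), ('6', 0.53, np.float64(-0.32)), ('3', 0.69, np.float64(0.0)), ('3b', 0.64, np.float64(0.0))]
wheel 3 [('5', 0.73, np.float64(-0.32)), ('6', 0.69, np.float64(-0.32)), ('3', 0.72, np.float64(0.0)), ('3b', 0.74, np.float64(-0.32))]
```

View pics/w7d.png

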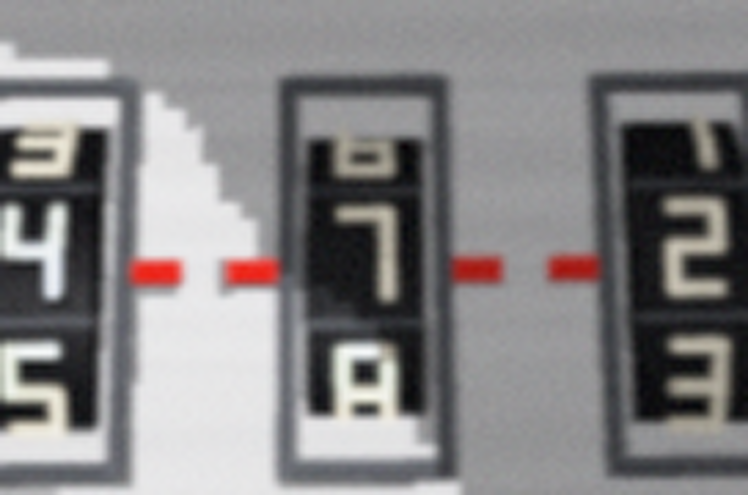

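Reads 4 7 2. Now approach the catch from its left, tip 10 mm above the plate.

Emit:
{"name": "carry_out", "arguments": {
  "steps": [
    [[-8, -28, 0], 0, 255],
    [[-8, -28, 0], 0, 255],
    [[-9, -28, 0], 0, 255],
    [[0, 0, -15], 0, 255],
    [[0, 0, -15], 0, 255],
    [[0, 0, -5], 0, 255],
    [[0, 0, 0], 0, 255],
    [[0, 0, 0], 0, 255]
  ]
}}

```text
t: 20.1
eef_pos: [0.5033, -0.0846, 0.111]
eef_rot: [-180.0, -0.0, 89.0]
wrist_force: [0.2, 0.4, -0.2]
width: -0.0001
```

Emit:
{"name": "carry_out", "arguments": {
  "steps": [
    [[0, -2, 0], 0, 255],
    [[0, -2, 0], 0, 255],
    [[0, -2, 0], 0, 255],
    [[0, 0, 0], 0, 255]
  ]
}}

```text
t: 20.5
eef_pos: [0.5035, -0.0908, 0.111]
eef_rot: [180.0, -0.0, 89.0]
wrist_force: [-0.5, 0.1, 0.0]
width: 0.0
```

Emit:
{"name": "carry_out", "arguments": {
  "steps": [
    [[0, -1, 0], 0, 255],
    [[0, -1, 0], 0, 255],
    [[0, -1, 0], 0, 255],
    [[0, 0, 0], 0, 255]
  ]
}}

```text
t: 20.9
eef_pos: [0.5035, -0.0934, 0.1109]
eef_rot: [180.0, -0.0, 89.0]
wrist_force: [0.3, 3.0, 1.8]
width: 0.0002
```

Emit:
{"name": "carry_out", "arguments": {
  "steps": [
    [[0, -1, 0], 0, 255],
    [[0, -1, 0], 0, 255],
    [[0, -1, 0], 0, 255],
    [[0, 0, 0], 0, 255]
  ]
}}

```text
t: 21.3
eef_pos: [0.5035, -0.0967, 0.1109]
eef_rot: [180.0, -0.0, 89.0]
wrist_force: [0.9, 3.2, 2.6]
width: -0.0001
```

Contact from about y = -0.092, moving freely at 3 N. Continue.

Emit:
{"name": "carry_out", "arguments": {
  "steps": [
    [[0, -1, 0], 0, 255],
    [[0, -1, 0], 0, 255],
    [[0, -1, 0], 0, 255],
    [[0, 0, 0], 0, 255]
  ]
}}

```text
t: 21.7
eef_pos: [0.5034, -0.0999, 0.1109]
eef_rot: [180.0, 0.0, 89.0]
wrist_force: [0.9, 3.3, 3.4]
width: 0.0002
```

Emit:
{"name": "carry_out", "arguments": {
  "steps": [
    [[0, -1, 0], 0, 255],
    [[0, -1, 0], 0, 255],
    [[0, 0, 0], 0, 255]
  ]
}}

```text
t: 22.0
eef_pos: [0.5034, -0.1017, 0.1108]
eef_rot: [180.0, -0.0, 89.0]
wrist_force: [-0.1, 2.5, 1.6]
width: 0.0001
```

```bash
python3 look.py w8; python3 - <<'E'
from h import *
a=np.load('top0.npy'); b=grab_frame('top'); np.save('top1.npy',b); save('top1.png',b)
d=np.abs(a.astype(int)-b).sum(2)
print('lid area change',d[150:222,268:396].mean())
E
```

```text
22.0 [ 0.5034 -0.1017  0.1108] [179.99  -0.    88.96] [-0.14  2.51  1.63] [ 33.8  27.8 -38.  111.3  22.6  48.4  72.7] 5.5039783995157124e-05
lid area change 156.70128038194446
```

View pics/w8.png

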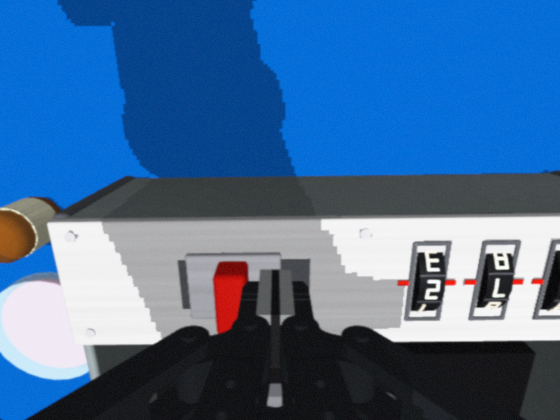

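The lid has sprung (dark interior visible behind the plate); the tip holds the ridge at (232,295). One more mm, then back off +y, away toward -x, and up.

Emit:
{"name": "carry_out", "arguments": {
  "steps": [
    [[0, -1, 0], 0, 255],
    [[0, 0, 0], 0, 255]
  ]
}}

```text
t: 22.3
eef_pos: [0.5034, -0.1027, 0.1109]
eef_rot: [180.0, -0.0, 89.0]
wrist_force: [1.4, 3.7, 3.0]
width: 0.0001
```

Emit:
{"name": "carry_out", "arguments": {
  "steps": [
    [[0, 3, 0], 0, 255],
    [[0, 5, 0], 0, 255],
    [[0, 5, 0], 0, 255],
    [[0, 8, 0], 0, 255],
    [[-5, 4, 10], 0, 255],
    [[-10, 0, 10], 0, 255],
    [[-20, 0, 20], 0, 255],
    [[-20, 0, 30], 0, 255],
    [[-20, 0, 40], 0, 255],
    [[-10, 0, 30], 0, 255]
  ]
}}

```text
t: 23.3
eef_pos: [0.4161, -0.0773, 0.253]
eef_rot: [-180.0, 0.1, 89.0]
wrist_force: [1.0, -0.6, -1.0]
width: -0.0001
```

Emit:
{"name": "carry_out", "arguments": {
  "steps": [
    [[-20, 0, 20], 0, 255],
    [[-20, 0, 0], 0, 255],
    [[0, 0, 0], 0, 255],
    [[0, 0, 0], 0, 255],
    [[0, 0, 0], 0, 255],
    [[0, 0, 0], 0, 255],
    [[0, 0, 0], 0, 255],
    [[0, 0, 0], 0, 255]
  ]
}}

```text
t: 24.1
eef_pos: [0.3785, -0.0774, 0.2706]
eef_rot: [-180.0, -0.0, 89.0]
wrist_force: [-0.6, 0.0, 0.6]
width: -0.0001
```

```bash
python3 look.py w9; python3 - <<'E'
from h import *
s=grab_frame('scene'); a=np.load('scene0.npy'); b=grab_frame('top'); t=np.load('top0.npy')
w=np.load('w9.npz')['im']
p=camera_params('wrist'); 
c=lambda im,y0,y1,x0,x1:cv2.resize(im[y0:y1,x0:x1],(390,290))
save('fin.png',np.vstack([np.hstack([c(s,160,320,100,320),c(b,140,270,150,450)]),np.hstack([c(w,0,420,0,560),c(w[::-1,::-1],60,240,100,440)])]))
def cen(im,lo,hi,roi):
    m=cv2.inRange(cv2.cvtColor(im,cv2.COLOR_RGB2HSV),lo,hi); y0,y1,x0,x1=roi; v,u=np.nonzero(m[y0:y1,x0:x1]); return u.mean().round(2)+x0,v.mean().round(2)+y0,len(u)
for n,lo,hi,roi in [('book',(10,100,80),(30,255,255),(165,255,145,255)),('oil',(0,60,10),(30,255,200),(228,256,408,438)),('petri',(115,10,150),(179,120,255),(180,228,400,445)),('catch',(0,150,80),(8,255,255),(225,262,340,400))]:
    print(n,cen(t,lo,hi,roi),cen(b,lo,hi,roi))
E
```

```text
24.1 [ 0.3785 -0.0774  0.2706] [-1.7997e+02 -4.0000e-02  8.9000e+01] [-0.63  0.01  0.63] [ 48.1   3.7 -45.5 114.    2.9  63.5  90.4] -0.00010606514996202424
book (np.float64(200.71), np.float64(211.71), 6023) (np.float64(200.71), np.float64(211.71), 6022)
oil (np.float64(421.21), np.float64(242.18), 136) (np.float64(421.4), np.float64(242.22), 130)
petri (np.float64(419.31), np.float64(204.96), 897) (np.float64(419.42), np.float64(204.9), 883)
catch (np.float64(359.53), np.float64(241.92000000000002), 77) (np.float64(359.54), np.float64(242.06), 79)
```

View pics/fin.png

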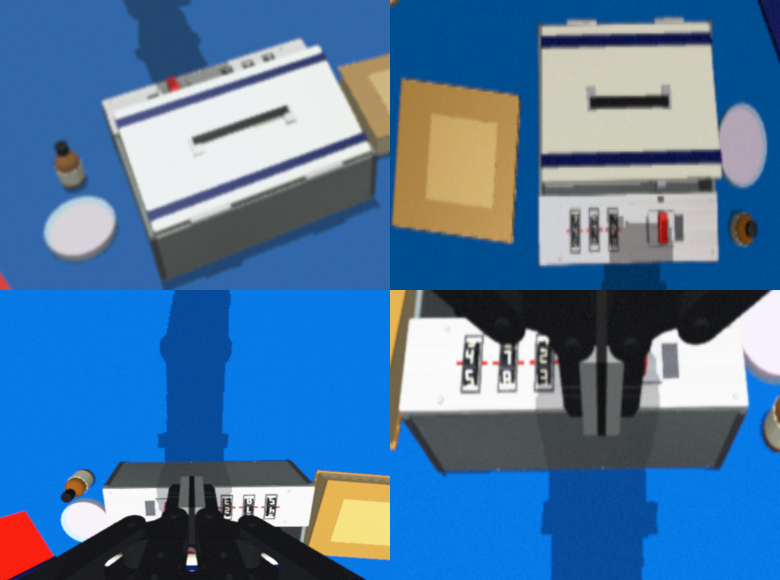

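The lid is ajar, the catch is back at its start pixel (359.5, 242), and the book, bottle and dish haven't moved. The wheels still show 4 7 2, with the same parallax on all three. Handing in.

```bash
python3 -c "
from workcell import *
print(sign_off())"
```

```text
the job is handed in; nothing more can be done
None
```

The case is unlocked and handed in at about 24 s of the 64 s allowed: the wheels read 4 7 2 and the lid stands ajar. The hand-in reports no verdict.

**Wheels:** They started at 5, about 4.3 (off its click) and 3. I rolled them with the shut fingertip, pressing with about 5–8 N. Wheel 1's first stroke slipped and left it at 5, so I repeated it with a little more pressure. A close-up then showed 4 7 2, each square on its click.

**Catch and lid:** The catch slid about 10 mm to the right (estimated from where the fingertip met it), with about 4 N along its travel. The lid sprang open, and I backed off and raised the arm clear.

**Last checks:**
- The lid is visibly ajar in the last pictures. I did not measure its angle.
- The catch is back at its starting pixel.
- The book, bottle and dish are within 0.2 pixel of where they were.
- The wrist force is near zero, so the robot is touching nothing.
- The last view of the wheels was too oblique to read each digit squarely. It looked consistent with the 4 7 2 seen just before the catch was moved, and nothing touched the wheels after that.

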